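Set a belt sander's bearing plate and tighten it crosswise

TASK

Slide the slotted plate with the cast-iron bearing block to the left until it is against the dark stop bar, then tighten its four wing nuts clockwise, crosswise and in two passes. On the first pass give each nut about half of its way (wings about 45 degrees across), doing one diagonally opposite pair and then the other; then, again one diagonal pair after the other, turn every nut fully home so that its wings lie along the plate's sliding direction. Leave the plate against its stop and the other things on the bench where they are.

Things in the scene. Friction and masses are not known exactly. Their poses are not given: they have to be found in the camera images.
- bed: fixed grey steel bed, 250 mm (x) x 360 mm (y, from -200 to +160) x 20 mm thick. Origin at bench height, midway between the four nuts, z up, x pointing away from the robot (turned up to 0.3 rad either way), y to the left. A dark stop bar, top 42 mm above the bench, crosses its left end, its face at y +120 mm
- plate (a joint): slide of the aluminium plate (190 x 240 x 10 mm, top 30 mm above the bench) along the bed's +y, to the left, in m: 0 = 30 mm short of the stop bar, 0.030 = its left edge against the stop bar (home). Stays where left; slides at about 3 N. It carries a cast-iron bearing block at its centre; the nuts and their studs, in its black slots, do not move with it
- push_face (a point): centre of the right-hand (-y) face of the cast-iron bearing block, 46 mm above the bench; axes as the bed. The face is 60 mm wide (x) and runs from 30 to 62 mm above the bench; the block is 60 mm long (y), its rounded top 72 mm above the bench. Pushing here towards the bed's +y slides the plate home
- nut_nl (a joint): near left (bed x -65, y +80) mm wing nut, diagonal to the far right one; its turn in rad, growing clockwise seen from above as it is tightened: 0 = loose, wings along the bed's x; 1.57 = fully home against a hard stop, wings along the bed's y. Starts at 0 to 0.3, stays where left, turns at about 0.12 N m
- wing_nl (a point): on the turning axis of the near left (bed x -65, y +80) mm plain steel wing nut, 58 mm above the bench; x along the wings, z up, turns with the nut. The wings form an upright bar 64 mm long and 10 mm thick, from 44 to 68 mm above the bench; below it a hub 22 mm across and a washer 25 mm across
- nut_nr (a joint): near right (bed x -65, y -80) mm wing nut, diagonal to the far left one; its turn in rad, growing clockwise seen from above as it is tightened: 0 = loose, wings along the bed's x; 1.57 = fully home against a hard stop, wings along the bed's y. Starts at 0 to 0.3, stays where left, turns at about 0.12 N m
- wing_nr (a point): on the turning axis of the near right (bed x -65, y -80) mm plain steel wing nut, 58 mm above the bench; x along the wings, z up, turns with the nut. The wings form an upright bar 64 mm long and 10 mm thick, from 44 to 68 mm above the bench; below it a hub 22 mm across and a washer 25 mm across
- nut_fl (a joint): far left (bed x +65, y +80) mm wing nut, diagonal to the near right one; its turn in rad, growing clockwise seen from above as it is tightened: 0 = loose, wings along the bed's x; 1.57 = fully home against a hard stop, wings along the bed's y. Starts at 0 to 0.3, stays where left, turns at about 0.12 N m
- wing_fl (a point): on the turning axis of the far left (bed x +65, y +80) mm plain steel wing nut, 58 mm above the bench; x along the wings, z up, turns with the nut. The wings form an upright bar 64 mm long and 10 mm thick, from 44 to 68 mm above the bench; below it a hub 22 mm across and a washer 25 mm across
- nut_fr (a joint): far right (bed x +65, y -80) mm wing nut, diagonal to the near left one; its turn in rad, growing clockwise seen from above as it is tightened: 0 = loose, wings along the bed's x; 1.57 = fully home against a hard stop, wings along the bed's y. Starts at 0 to 0.3, stays where left, turns at about 0.12 N m
- wing_fr (a point): on the turning axis of the far right (bed x +65, y -80) mm plain steel wing nut, 58 mm above the bench; x along the wings, z up, turns with the nut. The wings form an upright bar 64 mm long and 10 mm thick, from 44 to 68 mm above the bench; below it a hub 22 mm across and a washer 25 mm across
- wrench: bystander: steel wrench lying flat, 170 mm long
- screwdriver: bystander: screwdriver lying flat
- mug: bystander: white ceramic mug, 80 mm across, 90 mm tall, origin at the centre of its underside
- jar: bystander: amber glass jar with a steel lid, 64 mm across, 90 mm tall, origin at the centre of its underside
- hexnut: bystander: loose plain hexagon nut, 27 mm across, 12 mm thick, lying on the bare right-hand end of the bed; not one of the fasteners
- cork: bystander: cork sanding block 70 x 110 x 35 mm, origin at the centre of its underside
- offcut: bystander: wooden offcut 160 x 45 x 30 mm, origin at the centre of its underside

How it is judged:
By the outcome, as a careful person would: the job done as asked, in the order asked, and still so for the second after the job is handed in, with the robot touching nothing.
It also fails if it takes over 72 s, if anything falls off the work surface, if the arm or the gripper's body presses on something with over 40 N, if the wrist force passes 120 N, or if a joint passes its speed limit or range.

ROBOT

A 6-joint arm with a two-finger parallel gripper is mounted at the origin on the work surface. World frame = base frame: x ahead of the robot, y to its left, z up, the work surface at z = 0. Lengths are in m, angles in rad, forces in N, time in s.
With the tool pointing down it reaches from about 0.35 to 0.975 m from the base axis. Payload 4.9 kg.
Tool frame: the origin (TCP) lies at the very end of the fingers, on their centre line; the grasp point (between the pads) lies 19 mm behind it; z points along the fingers, y is the line along which they close (so a half turn about z gives the same grasp; the last joint's range is limited). The gripper opens to 85 mm and grips with 20 to 120 N. Pads are 22 mm wide; open, the fingers measure 114 mm over their backs; the gripper's body (76 mm by 85 mm) begins 54 mm behind the grasp point. The pads swing forward as they close: fully open they stand 13 mm farther back than shut.
Start: joints at [1.137, 0.053, 1.613, -0, 1.476, -0.119], TCP at [0.194, 0.594, 0.231] pointing down, gripper open.
Joint ranges: [-3.01, 3.01], [-1.01, 2.22], [0.06, 2.58], [-1.02, 4.17], [0.09, 2.62], [-3.14, 3.14]. Speed limits (rad/s): [2.57, 2.57, 3.14, 3.14, 3.14, 3.14].

INTERFACE

Orientations are given as a unit quaternion [w, x, y, z].
In Python, from plant import state, optics, ticket, nets gives the robot as it stands. The module is installed in compiled form; this text tells all that it offers.
- The arm moves only by the shell command python3 -m inch 'ROWS' [OPENING]. ROWS is JSON, a list of rows, each an object of numbers: "dx", "dy", "dz": the shift along the tool's x, y, z as a fraction of full scale; "rx", "ry", "rz": the turn, a rotation vector about the tool's x, y, z as a fraction of full scale. In form: [{"dx": .., "dy": .., "dz": .., "rx": .., "ry": .., "rz": ..}, ...]. A call has 1 to 5 rows; each row is the pose to reach, as a shift and turn from the pose commanded when the call began, along the tool's axes at that moment; what a row does not reach only later rows make up. Full scale, the value 1, is 0.8 m for a shift and 1.5 rad for a turn. A row lasts 1/10 s, in which the tool goes at most 50 mm and 8.59 degrees, less where a joint would pass 70% of its speed; a pose out of reach is approached as far as the arm can. A call with a number of a shift or a turn outside -1 to 1 is refused whole. A call with a gripper value outside its range is refused whole. OPENING is the opening, from -1 (shut) to 1 (fully open), set as the call begins (- or left out, the last holds). The fingers move at their own pace and stop on an object; the grip force is fixed at half the most. Time passes only in rows, so rows that repeat a pose let the fingers close. It gives the time, the measured TCP pose, the force, the opening and the grip force at its end, in the units of the state.
- state(): the state, without advancing time (a new reading comes with each control period).
- optics.grab_frame(name): name is "side" or "top"; returns the picture (400x640x3 uint8, red, green, blue); there is no depth.
- optics.camera_info(name): a dict with "fx", "fy", "cx", "cy" (pixels), "R" (3x3) and "t" (3): a world point X has camera coordinates R X + t. Camera axes: x right, y down, z forward; pixel columns grow to the right and rows downward; lengths in m; the calibration is good to about 2 mm. A picture is of the moment at which its call begins. camera_info takes no time and is no camera call.
- ticket.job_done(): hands the job in; it is judged then, once.
Trained networks look in the newest picture that a camera, given by its name, has taken for a name from the list of things; names that differ only in an ending like _2 or _b are one class to them, and where a whole thing is asked for, a point or a joint stands for the part that bears it (a point fixed in the world has none). Each returns a list of dicts, best first, with "confidence" (0 to 1); they miss things now and then, are a little off and sometimes report something else, mostly with a low value. They report only what shows in the picture. A call takes as long as a camera call.
- nets.boxes_of(camera, name): "bbox" ([centre column, centre row, width, height] in pixels, round what is visible of it).
- nets.outline_of(camera, name): "pixels" (400x640 bool, what is visible of it) and "bbox" ([centre column, centre row, width, height] in pixels, round what is visible of it).
The state is a dict: "time": time; "joint_pos": joint angles; "joint_vel": joint speeds; "joint_efforts": joint torques, N m; "tool_pos": TCP position; "tool_rot": TCP orientation; "contact_force": force on the tool from outside, world axes, zero at the start; "ft_torque": the same for the moment, N m; "gripper_width": opening from 0.0 (shut) to 1.0 (fully open); "grasp_force": force on a finger pad.
Only numpy, scipy, OpenCV 4.12 (cv2) and the standard library are available. Lean on these libraries where they do the work, as an engineer would, in place of code of your own. Each camera call takes 0.05 s, during which the arm holds its last target. There are 200 camera calls.

## Working session

There is one attempt and no reset: what is moved stays moved. The work goes in short steps, Python scripts to look and compute and a shell command to move; the robot and the scene stay as the last step left them, time stands still between calls to the robot, and variables do not carry over. Pictures are saved under pics/ and viewed, at most 10 in all, crops included, and the job is handed in when it is done.

```bash
mkdir -p pics; ls
python3 - <<'E'
from plant import state, optics, nets
import cv2
s=state(); print(s)
for c in("side","top"):
    im=optics.grab_frame(c); cv2.imwrite(f"pics/{c}0.png",im[:,:,::-1]); print(c,optics.camera_info(c))
    for n in("bed","plate","nut_nl","push_face","hexnut","mug","jar","cork","offcut","wrench","screwdriver"):
        print(n,[([round(float(v)) for v in d["bbox"]],round(d["confidence"],2)) for d in nets.boxes_of(c,n)][:6])
E
```

```text
pics
{'time': 0.0, 'joint_pos': array([ 1.13702258e+00,  5.33553546e-02,  1.61427598e+00, -1.54137510e-05,
        1.47601158e+00, -1.19005273e-01]), 'joint_vel': array([ 0.00052587, -0.00066152,  0.00057867, -0.00256214, -0.00046443,
       -0.00122358]), 'joint_efforts': array([ 1.46449594e-03, -3.93670249e+01, -3.70186293e+01,  7.36181300e-05,
        6.58624631e-03,  1.47062991e-05]), 'tool_pos': array([0.19324253, 0.59372465, 0.23007472]), 'tool_rot': array([-2.72361434e-04,  1.56734502e-01,  9.87640241e-01, -9.88317536e-04]), 'contact_force': array([-0.96853737,  0.22587455, -0.78950745]), 'ft_torque': array([-0.04581182,  0.00726786, -0.04111988]), 'grasp_force': 0.0, 'gripper_width': 0.9958040336121992}
side {'fx': 367.2222963754047, 'fy': 367.2222963754047, 'cx': 314.2521537003391, 'cy': 200.32014405116522, 'R': array([[ 0.99851184, -0.05107831, -0.01910766],
       [-0.04761923, -0.64584498, -0.76198207],
       [ 0.02658017,  0.76175801, -0.64731617]]), 't': array([-0.55308822,  0.10462781,  1.13674148])}
bed [([299, 264, 11, 11], 0.71), ([300, 233, 105, 97], 0.67), ([276,
[... 613 characters left out ...]
01.74895823987862, 'R': array([[-0.0262267 , -0.99962651, -0.00768159],
       [-0.98438933,  0.02716322, -0.17389596],
       [ 0.17403966,  0.00300095, -0.98473407]]), 't': array([0.05857165, 0.57721249, 1.08293831])}
bed [([347, 227, 165, 127], 0.78), ([302, 242, 13, 28], 0.31)]
plate [([349, 228, 115, 96], 0.93)]
nut_nl [([302, 241, 10, 28], 0.48)]
push_face []
hexnut [([416, 228, 10, 11], 0.64), ([464, 280, 55, 36], 0.28)]
mug [([195, 194, 41, 40], 0.83)]
jar [([479, 212, 34, 29], 0.77), ([306, 141, 75, 17], 0.25)]
cork [([463, 281, 55, 34], 0.93)]
offcut [([249, 229, 31, 67], 0.66)]
wrench [([395, 159, 68, 17], 0.59), ([247, 228, 33, 70], 0.36)]
screwdriver [([305, 143, 76, 19], 0.59)]
```

Run:
```python
import cv2
a=cv2.imread("pics/top0.png")[140:320,170:520]; cv2.imwrite("pics/t1.png",cv2.resize(a,None,fx=2.28,fy=2.28,interpolation=2))
a=cv2.imread("pics/side0.png")[130:340,220:400]; cv2.imwrite("pics/s1.png",cv2.resize(a,None,fx=2.8,fy=2.8,interpolation=2))
```

```text
(no output)
```

View pics/t1.png

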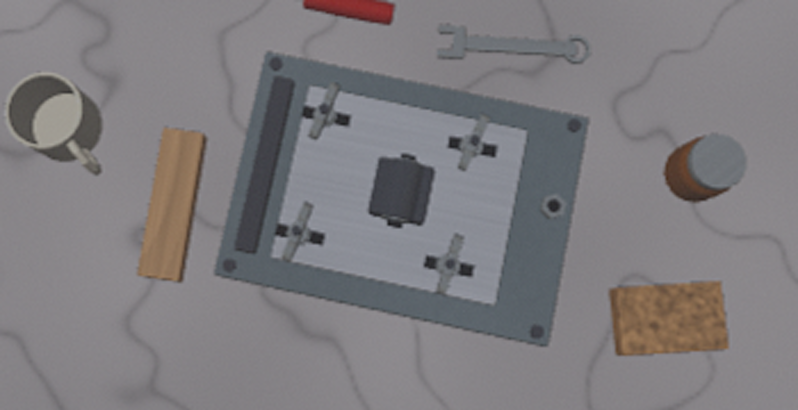

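View pics/s1.png

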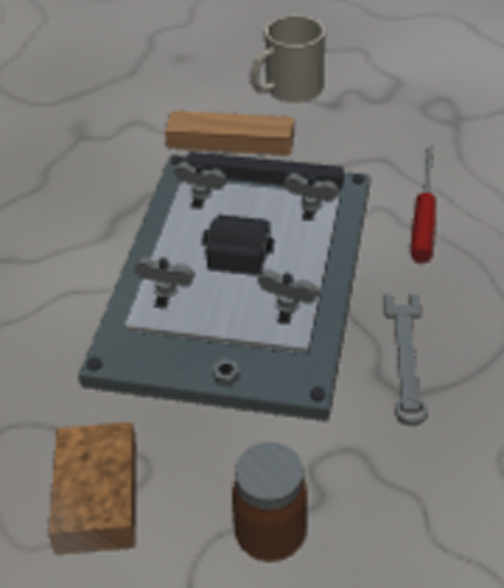

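The top view shows the bed turned about -0.2 rad. Nut axes in the top crop are at about (325,110), (477,143), (300,230) and (450,264), and the block is at (402,190). The plate is about 30 mm short of the bar at (265,165). The side view agrees: nuts at (200,178), (312,190), (163,272) and (288,288).

```bash
cat > h.py <<'E'
import numpy as np, cv2
from plant import optics, state
from scipy.optimize import least_squares
I={c:optics.camera_info(c) for c in("top","side")}
def proj(c,X):
    k=I[c]; q=np.atleast_2d(X)@np.array(k["R"]).T+k["t"]
    return np.c_[k["fx"]*q[:,0]/q[:,2]+k["cx"],k["fy"]*q[:,1]/q[:,2]+k["cy"]]
def tri(pt,ps):
    f=lambda X:np.r_[proj("top",X)[0]-pt,proj("side",X)[0]-ps]
    r=least_squares(f,[.55,0,.05]); return r.x,abs(r.fun).max()
def bed2w(p,B):
    c,s=np.cos(p[2]),np.sin(p[2]); B=np.atleast_2d(B)
    return np.c_[p[0]+c*B[:,0]-s*B[:,1],p[1]+s*B[:,0]+c*B[:,1],B[:,2]]
N={"nl":(-65,80),"nr":(-65,-80),"fl":(65,80),"fr":(65,-80)}
E
python3 - <<'E'
from h import *
T=lambda a:np.array(a)/2.28+[170,140]; S=lambda a:np.array(a)/2.8+[220,130]
top=T([(300,230),(450,264),(325,110),(477,143),(268,52),(588,118),(548,346),(216,274)])
side=S([(200,178),(163,272),(312,190),(288,288),(370,176),(330,408),(82,378),(171,158)])
B=[(x,y,66) for x,y in N.values()]+[(125,160,20),(125,-200,20),(-125,-200,20),(-125,160,20)]
B=np.array(B)/1000.
for a,b in zip(top,side): X,e=tri(a,b); print(X.round(4),round(e,1))
f=lambda p:np.r_[proj("top",bed2w(p,B))-top,proj("side",bed2w(p,B))-side].ravel()
r=least_squares(f,[.55,0,-.2],loss="soft_l1"); print(r.x); print(f(r.x).reshape(-1,2).round(1).tolist())
p=r.x
for n,(x,y) in N.items(): print(n,bed2w(p,(x/1e3,y/1e3,.058)).round(4))
# zoomed rectified view of wing plane z=66mm in bed axes, 1px=.5mm; x up, y left
im=cv2.imread("pics/top0.png")
g=np.array([(-.11,.11,.066),(-.11,-.11,.066),(.11,.11,.066),(.11,-.11,.066)])
uv=proj("top",bed2w(p,g)).astype(np.float32)
H=cv2.getPerspectiveTransform(uv,np.float32([[0,580],[580,580],[0,0],[580,0]]))
o=cv2.warpPerspective(im,H,(580,580),flags=cv2.INTER_CUBIC)
for x,y in N.values():
    u,v=int((110-y)*580/220),int((110-x)*580/220); cv2.drawMarker(o,(u,v),(0,0,255),0,12,1)
cv2.imwrite("pics/rect0.png",o)
E
```

```text
[0.4857 0.0938 0.056 ] 0.1
[ 0.4468 -0.0592  0.0572] 0.1
[0.6121 0.0652 0.0538] 0.3
[ 0.5727 -0.0925  0.0579] 0.7
[0.6868 0.1271 0.0189] 0.6
[ 0.6036 -0.218   0.0215] 0.8
[ 0.3632 -0.1612  0.0165] 1.2
[0.446  0.186  0.0149] 0.5
[ 0.52908307  0.00137307 -0.23652209]
[[-0.5, 0.0], [1.2, -0.5], [0.4, -0.8], [-0.1, -1.5], [-0.3, -1.1], [1.5, -0.8], [1.2, 0.0], [-0.4, -0.1], [-0.6, -2.5], [-0.3, -1.7], [-0.5, -2.6], [-0.5, -2.1], [-0.2, -0.2], [-0.6, 1.9], [-2.4, 0.1], [-0.9, -1.1]]
nl [[0.4846 0.0944 0.058 ]]
nr [[ 0.4471 -0.0612  0.058 ]]
fl [[0.611  0.0639 0.058 ]]
fr [[ 0.5735 -0.0916  0.058 ]]
```

View pics/rect0.png

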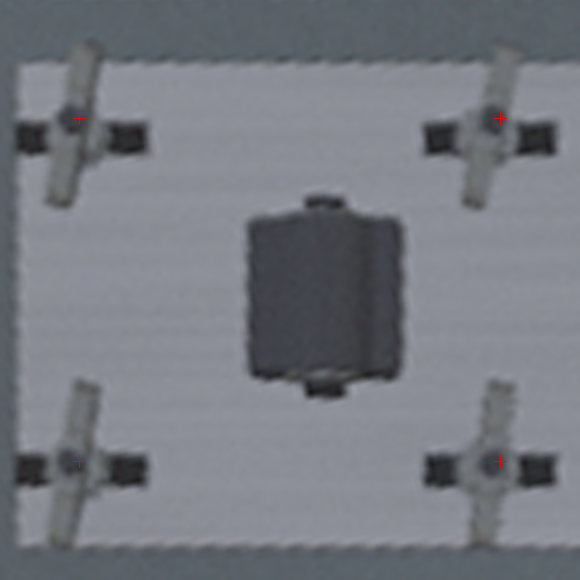

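Run:
```python
from h import *
from plant import nets
T=lambda a:np.array(a)/2.28+[170,140]; S=lambda a:np.array(a)/2.8+[220,130]
top=T([(300,230),(450,264),(325,110),(477,143),(268,52),(588,118),(548,346),(216,274)])
side=S([(200,178),(163,272),(312,190),(288,288),(370,176),(330,408),(82,378),(171,158)])
nt=[(x,y) for x,y in N.values()]; cor=[(125,160,20),(125,-200,20),(-125,-200,20),(-125,160,20)]
for zt,zs in((69,58),(66,58),(69,62)):
    Bt=np.array([(x,y,zt) for x,y in nt]+cor)/1e3; Bs=np.array([(x,y,zs) for x,y in nt]+cor)/1e3
    for w in(0,1):
        f=lambda p:np.r_[proj("top",bed2w(p,Bt))-top,w*(proj("side",bed2w(p,Bs))-side)].ravel()
        r=least_squares(f,[.55,0,-.2],loss="soft_l1"); print(zt,zs,w,r.x.round(4),round(r.cost,2))
    ft=lambda p:(proj("side",bed2w(p,Bs))-side).ravel()
    r=least_squares(ft,[.55,0,-.2],loss="soft_l1"); print("side only",r.x.round(4),round(r.cost,2),ft(r.x).round(1).tolist())
# side-view zoom
im=cv2.imread("pics/side0.png")[160:285,250:355]
cv2.imwrite("pics/s2.png",cv2.resize(im,None,fx=4.8,fy=4.8,interpolation=2))
```

```text
69 58 0 [ 0.5276  0.0023 -0.239 ] 3.25
69 58 1 [ 0.529   0.002  -0.2368] 9.06
side only [ 0.5309  0.0014 -0.2341] 3.27 [0.0, -0.6, 0.6, 0.3, -0.0, -0.7, 0.3, -0.2, 0.2, -0.3, 0.3, 1.8, -1.6, 0.2, -0.5, -1.1]
66 58 0 [ 0.5278  0.0022 -0.2391] 2.99
66 58 1 [ 0.529   0.0019 -0.2369] 8.58
side only [ 0.5309  0.0014 -0.2341] 3.27 [0.0, -0.6, 0.6, 0.3, -0.0, -0.7, 0.3, -0.2, 0.2, -0.3, 0.3, 1.8, -1.6, 0.2, -0.5, -1.1]
69 62 0 [ 0.5276  0.0023 -0.239 ] 3.25
69 62 1 [ 0.529   0.0016 -0.2365] 11.33
side only [ 0.5309 -0.0009 -0.2348] 4.74 [-0.0, -1.1, 0.5, -0.1, 0.0, -1.2, 0.3, -0.6, 0.3, 0.2, 0.3, 2.5, -1.7, 0.8, -0.5, -0.7]
```

View pics/s2.png

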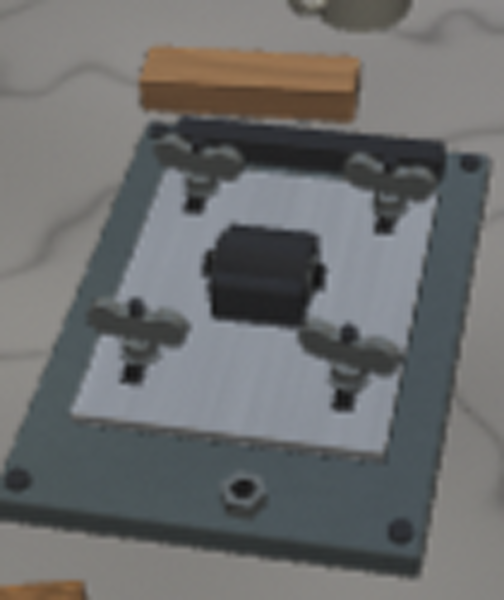

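```bash
cat >> h.py <<'E'
from scipy.spatial.transform import Rotation as Ro
P=np.array([.529,.0018,-.237])
def goal(bx,by,z,turn=0.,P=P,s=None):
    """row fractions to reach bed (mm) point, z mm, tool x along bed -x turned clockwise by turn"""
    s=s or state(); w,x,y,zq=s["tool_rot"]; R=Ro.from_quat([x,y,zq,w])
    X=bed2w(P,(bx/1e3,by/1e3,z/1e3))[0]; h=P[2]+np.pi-turn
    G=Ro.from_matrix(np.c_[[np.cos(h),np.sin(h),0],[np.sin(h),-np.cos(h),0],[0,0,-1]])
    d=R.inv().apply(X-s["tool_pos"])/.8; r=(R.inv()*G).as_rotvec()/1.5
    print("d",d.round(4),"r",r.round(4))
def where():
    s=state(); d=s["tool_pos"]-[P[0],P[1],0]; c,q=np.cos(P[2]),np.sin(P[2])
    w,x,y,zq=s["tool_rot"]; R=Ro.from_quat([x,y,zq,w]).as_matrix()
    t=(P[2]+np.pi-np.arctan2(R[1,0],R[0,0])+np.pi)%(2*np.pi)-np.pi
    print("t",round(s["time"],2),"bed mm",(1e3*np.array([c*d[0]+q*d[1],-q*d[0]+c*d[1],d[2]])).round(1),"turn",round(t,3),"tilt",R[2].round(3),"F",s["contact_force"].round(1),"w",round(s["gripper_width"],3),"grip",round(s["grasp_force"],1),"j6",s["joint_pos"][5].round(2))
E
python3 -c "from h import *; where(); goal(0,-95,130)"
```

```text
t 1.2 bed mm [-465.2  497.1  231.3] turn 0.078 tilt [-0. -0. -1.] F [ 0.8  0.4 -0.1] w 1.0 grip 0.0 j6 -0.12
d [-0.6373 -0.6927  0.1266] r [-0.      0.     -0.0519]
```

```bash
R='[{"dx":-0.04,"dy":-0.0433},{"dx":-0.08,"dy":-0.0866},{"dx":-0.12,"dy":-0.13},{"dx":-0.16,"dy":-0.1732},{"dx":-0.2,"dy":-0.2165}]'
python3 -m inch '[{"dx":-0.04,"dy":-0.0433},{"dx":-0.08,"dy":-0.0866},{"dx":-0.12,"dy":-0.13},{"dx":-0.16,"dy":-0.1732},{"dx":-0.2,"dy":-0.2165}]' -1
python3 -m inch '[{"dx":-0.04,"dy":-0.0433},{"dx":-0.08,"dy":-0.0866},{"dx":-0.12,"dy":-0.13},{"dx":-0.16,"dy":-0.1732},{"dx":-0.2,"dy":-0.2165}]'
python3 -m inch '[{"dx":-0.04,"dy":-0.0433},{"dx":-0.08,"dy":-0.0866},{"dx":-0.12,"dy":-0.13},{"dx":-0.16,"dy":-0.1732},{"dx":-0.2,"dy":-0.2165}]'
python3 -c "from h import *; where(); goal(0,-95,130)"
```

```text
t 1.2 bed mm [-465.2  497.1  231.3] turn 0.078 tilt [-0. -0. -1.] F [ 0.8  0.4 -0.1] w 1.0 grip 0.0 j6 -0.12
d [-0.6373 -0.6927  0.1266] r [-0.      0.     -0.0519]validation failed for argument at $[0]...
validation failed for argument at $[0]...
validation failed for argument at $[0]...
```

```bash
python3 -m inch '[{"dx":-0.1,"dy":-0.108,"dz":0,"rx":0,"ry":0,"rz":0},{"dx":-0.2,"dy":-0.2165,"dz":0,"rx":0,"ry":0,"rz":0},{"dx":-0.2,"dy":-0.2165,"dz":0,"rx":0,"ry":0,"rz":0},{"dx":-0.2,"dy":-0.2165,"dz":0,"rx":0,"ry":0,"rz":0},{"dx":-0.2,"dy":-0.2165,"dz":0,"rx":0,"ry":0,"rz":0}]' -1
python3 -c "from h import *; where(); goal(0,-95,130)"
```

```text
time: 1.7
tool_pos: [0.2927, 0.3778, 0.2314]
tool_rot: [0.0, 0.157, 0.988, 0.0]
contact_force: [0.1, 1.0, 0.2]
gripper_width: 0.139
grasp_force: 0.0
t 1.7 bed mm [-318.   310.   231.4] turn 0.079 tilt [-0.001  0.    -1.   ] F [0.1 1.  0.2] w 0.139 grip 0.0 j6 -0.5
d [-0.436  -0.4735  0.1269] r [ 0.0001  0.0005 -0.0524]
```

```bash
python3 -m inch '[{"dx":-0.2,"dy":-0.2165,"dz":0,"rx":0,"ry":0,"rz":0},{"dx":-0.2,"dy":-0.2165,"dz":0,"rx":0,"ry":0,"rz":0},{"dx":-0.2,"dy":-0.2165,"dz":0,"rx":0,"ry":0,"rz":0},{"dx":-0.2,"dy":-0.2165,"dz":0,"rx":0,"ry":0,"rz":0},{"dx":-0.2,"dy":-0.2165,"dz":0,"rx":0,"ry":0,"rz":0}]' >/dev/null
python3 -m inch '[{"dx":-0.2,"dy":-0.2165,"dz":0.05,"rx":0,"ry":0,"rz":-0.052},{"dx":-0.2,"dy":-0.2165,"dz":0.05,"rx":0,"ry":0,"rz":-0.052},{"dx":-0.2,"dy":-0.2165,"dz":0.05,"rx":0,"ry":0,"rz":-0.052},{"dx":-0.2,"dy":-0.2165,"dz":0.05,"rx":0,"ry":0,"rz":-0.052},{"dx":-0.2,"dy":-0.2165,"dz":0.05,"rx":0,"ry":0,"rz":-0.052}]' >/dev/null
python3 -c "from h import *; where(); goal(0,-95,130)"
```

```text
t 2.7 bed mm [-25.9 -60.7 191. ] turn 0.002 tilt [-0.001 -0.    -1.   ] F [-0.4  0.1  0.2] w -0.001 grip 0.0 j6 -1.59
d [-0.0324 -0.0429  0.0763] r [-0.0001  0.0003 -0.0011]
```

```bash
python3 -m inch '[{"dx":-0.032,"dy":-0.043,"dz":0.03,"rx":0,"ry":0,"rz":0},{"dx":-0.032,"dy":-0.043,"dz":0.09,"rx":0,"ry":0,"rz":0},{"dx":-0.032,"dy":-0.043,"dz":0.15,"rx":0,"ry":0,"rz":0},{"dx":-0.032,"dy":-0.043,"dz":0.185,"rx":0,"ry":0,"rz":0},{"dx":-0.032,"dy":-0.043,"dz":0.185,"rx":0,"ry":0,"rz":0}]' >/dev/null
python3 -c "
from h import *
where(); goal(0,-45,42)
im=optics.grab_frame('side')[:,:,::-1][130:290,230:390]; cv2.imwrite('pics/s3.png',cv2.resize(im,None,fx=3.6,fy=3.6,interpolation=2))"
```

```text
t 3.2 bed mm [ -5.8 -92.5  38.2] turn 0.0 tilt [ 0.01   0.001 -1.   ] F [ 0.6 -0.3  0. ] w -0.001 grip 0.0 j6 -1.65
d [-0.0072  0.0593 -0.0048] r [ 0.0006 -0.007  -0.0002]
```

View pics/s3.png

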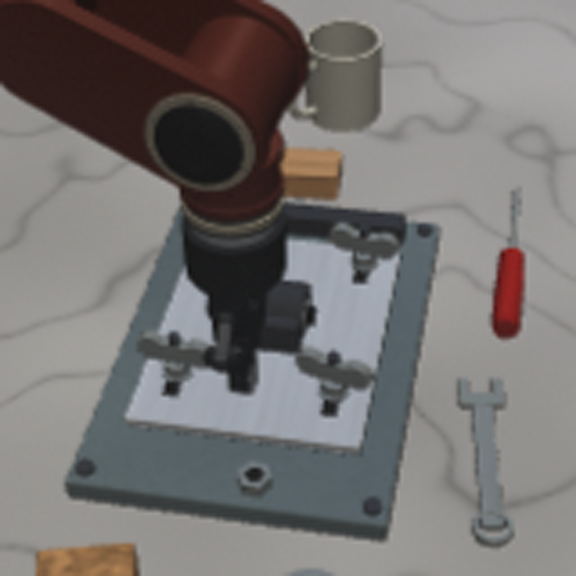

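The closed fingers stand between the two right nuts, at about (242,380) in the crop, clear of the wings and behind the block. Now I push.

```bash
python3 -m inch '[{"dx":-0.007,"dy":0,"dz":-0.005,"rx":0,"ry":0,"rz":0},{"dx":-0.007,"dy":0.01,"dz":-0.005,"rx":0,"ry":0,"rz":0},{"dx":-0.007,"dy":0.02,"dz":-0.005,"rx":0,"ry":0,"rz":0},{"dx":-0.007,"dy":0.03,"dz":-0.005,"rx":0,"ry":0,"rz":0},{"dx":-0.007,"dy":0.035,"dz":-0.005,"rx":0,"ry":0,"rz":0}]' >/dev/null
python3 -c "from h import *; where()"
python3 -m inch '[{"dx":0,"dy":0.005,"dz":0,"rx":0,"ry":0,"rz":0},{"dx":0,"dy":0.01,"dz":0,"rx":0,"ry":0,"rz":0},{"dx":0,"dy":0.015,"dz":0,"rx":0,"ry":0,"rz":0},{"dx":0,"dy":0.018,"dz":0,"rx":0,"ry":0,"rz":0},{"dx":0,"dy":0.018,"dz":0,"rx":0,"ry":0,"rz":0}]' >/dev/null
python3 -c "from h import *; where()"
```

```text
t 3.75 bed mm [  4.4 -63.5  48. ] turn -0.001 tilt [-0.001  0.    -1.   ] F [-0.3  0.4 -0.4] w 0.002 grip 0.0 j6 -1.59
t 4.25 bed mm [  4.  -50.   47.3] turn -0.0 tilt [ 0.  0. -1.] F [-0.8 -0.5  0.8] w 0.001 grip 0.7 j6 -1.57
```

```bash
python3 -m inch '[{"dx":0,"dy":0.003,"dz":0,"rx":0,"ry":0,"rz":0},{"dx":0,"dy":0.006,"dz":0,"rx":0,"ry":0,"rz":0},{"dx":0,"dy":0.006,"dz":0,"rx":0,"ry":0,"rz":0}]' >/dev/null
python3 -c "from h import *; where()"
python3 -m inch '[{"dx":0,"dy":0.003,"dz":0,"rx":0,"ry":0,"rz":0},{"dx":0,"dy":0.003,"dz":0,"rx":0,"ry":0,"rz":0}]' >/dev/null
python3 -c "
from h import *; where()
im=optics.grab_frame('top')[:,:,::-1]
g=np.array([(-.11,.15,.03),(-.11,-.15,.03),(.11,.15,.03),(.11,-.15,.03)])
H=cv2.getPerspectiveTransform(proj('top',bed2w(P,g)).astype(np.float32),np.float32([[0,580],[790,580],[0,0],[790,0]]))
cv2.imwrite('pics/r1.png',cv2.warpPerspective(im,H,(790,580),flags=2))"
```

```text
t 4.55 bed mm [  4.  -45.1  47.2] turn -0.0 tilt [ 0.  0. -1.] F [-1.6 -2.   0.3] w -0.0 grip 1.0 j6 -1.56
t 4.75 bed mm [  4.1 -42.7  47.3] turn -0.0 tilt [ 0.  0. -1.] F [-1.6 -1.7  1.4] w 0.002 grip 1.0 j6 -1.55
```

View pics/r1.png

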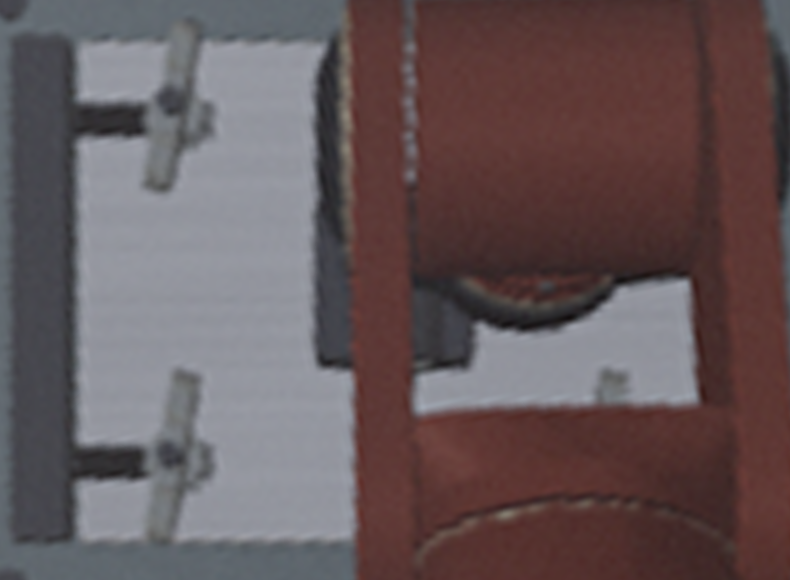

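The plate's left edge is at column 77, right at the bar's face. I'll creep on until the force rises.

```bash
python3 -m inch '[{"dx":0,"dy":0.001,"dz":0,"rx":0,"ry":0,"rz":0},{"dx":0,"dy":0.002,"dz":0,"rx":0,"ry":0,"rz":0},{"dx":0,"dy":0.002,"dz":0,"rx":0,"ry":0,"rz":0}]' >/dev/null
python3 -c "from h import *; where()"
python3 -m inch '[{"dx":0,"dy":0.001,"dz":0,"rx":0,"ry":0,"rz":0},{"dx":0,"dy":0.002,"dz":0,"rx":0,"ry":0,"rz":0},{"dx":0,"dy":0.002,"dz":0,"rx":0,"ry":0,"rz":0}]' >/dev/null
python3 -c "from h import *; where()"
```

```text
t 5.1 bed mm [  4.1 -41.3  47.3] turn -0.0 tilt [ 0.  0. -1.] F [-1.9 -2.6  0.6] w 0.002 grip 1.3 j6 -1.55
t 5.4 bed mm [  4.1 -40.2  47.2] turn -0.0 tilt [ 0.    -0.001 -1.   ] F [-2.1 -4.5 -0.2] w -0.001 grip 2.4 j6 -1.55
```

```bash
python3 -m inch '[{"dx":0,"dy":0.001,"dz":0,"rx":0,"ry":0,"rz":0},{"dx":0,"dy":0.002,"dz":0,"rx":0,"ry":0,"rz":0},{"dx":0,"dy":0.002,"dz":0,"rx":0,"ry":0,"rz":0}]' >/dev/null
python3 -c "from h import *; where()"
python3 -m inch '[{"dx":0,"dy":0.001,"dz":0,"rx":0,"ry":0,"rz":0},{"dx":0,"dy":0.002,"dz":0,"rx":0,"ry":0,"rz":0},{"dx":0,"dy":0.002,"dz":0,"rx":0,"ry":0,"rz":0}]' >/dev/null
python3 -c "from h import *; where()"
```

```text
t 5.7 bed mm [  4.1 -40.1  47.3] turn -0.001 tilt [ 0.001 -0.004 -1.   ] F [-3.2 -9.8  1.5] w -0.003 grip 5.2 j6 -1.54
t 6.0 bed mm [  4.1 -39.9  47.3] turn -0.001 tilt [ 0.001 -0.008 -1.   ] F [ -6.2 -14.7   1.7] w 0.003 grip 7.9 j6 -1.54
```

```bash
python3 -m inch '[{"dx":0,"dy":-0.02,"dz":0,"rx":0,"ry":0,"rz":0},{"dx":0,"dy":-0.02,"dz":-0.06,"rx":0,"ry":0,"rz":0},{"dx":0,"dy":-0.02,"dz":-0.085,"rx":0,"ry":0,"rz":0},{"dx":0,"dy":-0.02,"dz":-0.085,"rx":0,"ry":0,"rz":0},{"dx":0,"dy":-0.02,"dz":-0.085,"rx":0,"ry":0,"rz":0}]' -0.25 >/dev/null
python3 -c "from h import *; where(); goal(65,-80,105,.2)"
```

```text
t 6.5 bed mm [  4.4 -52.1 115.5] turn -0.0 tilt [-0.001  0.001 -1.   ] F [ 0.2  0.3 -0.7] w 0.377 grip 0.0 j6 -1.57
d [-0.0757 -0.035   0.0132] r [0.0008 0.0008 0.1335]
```

```bash
python3 -m inch '[{"dx":-0.038,"dy":-0.018,"dz":0.013,"rx":0,"ry":0,"rz":0.067},{"dx":-0.076,"dy":-0.035,"dz":0.013,"rx":0,"ry":0,"rz":0.133},{"dx":-0.076,"dy":-0.035,"dz":0.013,"rx":0,"ry":0,"rz":0.133},{"dx":-0.076,"dy":-0.035,"dz":0.013,"rx":0,"ry":0,"rz":0.133}]' >/dev/null
python3 -c "from h import *; where(); goal(65,-80,48,.2)
im=optics.grab_frame('side')[:,:,::-1][170:290,250:370]; cv2.imwrite('pics/s4.png',cv2.resize(im,None,fx=4.8,fy=4.8,interpolation=2))"
```

```text
t 6.9 bed mm [ 63.8 -80.4 102.7] turn 0.199 tilt [ 0.004  0.    -1.   ] F [ 1.2  0.4 -0.7] w 0.378 grip 0.0 j6 -1.42
d [-0.0016  0.0007  0.0684] r [ 0.     -0.0027  0.0008]
```

View pics/s4.png

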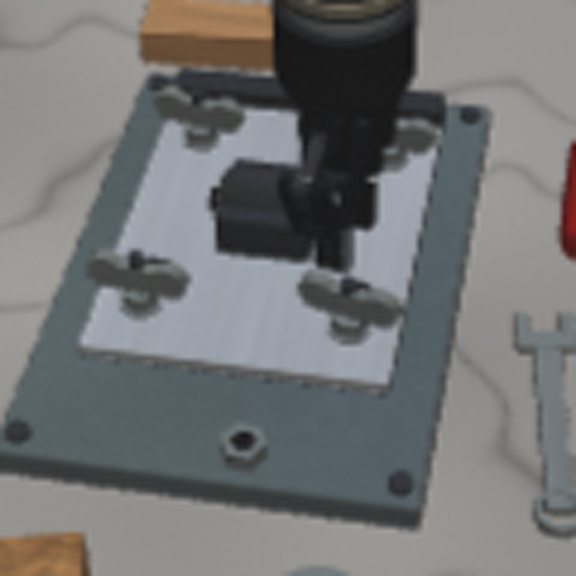

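```bash
python3 -m inch '[{"dx":-0.001,"dy":0,"dz":0.03,"rx":0,"ry":0,"rz":0},{"dx":-0.001,"dy":0,"dz":0.06,"rx":0,"ry":0,"rz":0},{"dx":-0.001,"dy":0,"dz":0.068,"rx":0,"ry":0,"rz":0},{"dx":-0.001,"dy":0,"dz":0.068,"rx":0,"ry":0,"rz":0}]' >/dev/null
python3 -c "from h import *; where()"
python3 -m inch '[{"dx":0,"dy":0,"dz":0,"rx":0,"ry":0,"rz":0},{"dx":0,"dy":0,"dz":0,"rx":0,"ry":0,"rz":0},{"dx":0,"dy":0,"dz":0,"rx":0,"ry":0,"rz":0},{"dx":0,"dy":0,"dz":0,"rx":0,"ry":0,"rz":0}]' -1 >/dev/null
python3 -c "from h import *; where()"
```

```text
t 7.35 bed mm [ 63.7 -80.2  48.8] turn 0.198 tilt [ 0.004 -0.    -1.   ] F [-0.8 -0.2 -0.3] w 0.377 grip 0.0 j6 -1.42
t 7.75 bed mm [ 66.6 -77.4  51.9] turn 0.2 tilt [-0.002  0.007 -1.   ] F [ 4.3 10.9 -2.1] w 0.094 grip 60.6 j6 -1.42
```

```bash
python3 -m inch '[{"dx":0,"dy":0.004,"dz":0,"rx":0,"ry":0,"rz":0},{"dx":0,"dy":0.004,"dz":0,"rx":0,"ry":0,"rz":0}]' >/dev/null
python3 -c "from h import *; where()"
python3 -m inch '[{"dx":0,"dy":0,"dz":0,"rx":0,"ry":0,"rz":0.08},{"dx":0,"dy":0,"dz":0,"rx":0,"ry":0,"rz":0.16},{"dx":0,"dy":0,"dz":0,"rx":0,"ry":0,"rz":0.24},{"dx":0,"dy":0,"dz":0,"rx":0,"ry":0,"rz":0.32},{"dx":0,"dy":0,"dz":0,"rx":0,"ry":0,"rz":0.395}]' >/dev/null
python3 -m inch '[{"dx":0,"dy":0,"dz":0,"rx":0,"ry":0,"rz":0},{"dx":0,"dy":0,"dz":0,"rx":0,"ry":0,"rz":0}]' >/dev/null
python3 -c "from h import *; where(); print(state()['ft_torque'])"
```

```text
t 7.95 bed mm [ 66.7 -77.2  51.8] turn 0.199 tilt [-0.001  0.    -1.   ] F [-2.4  1.8  3. ] w 0.096 grip 61.3 j6 -1.42
t 8.65 bed mm [ 66.3 -77.9  51.8] turn 0.791 tilt [ 0.    -0.001 -1.   ] F [-4.9  1.6  6.4] w 0.096 grip 61.6 j6 -0.83
[ 0.10650872  0.9351217  -0.09714513]
```

```bash
sed -i 's/^P=.*/P=np.array([.5306,.0040,-.237])/' h.py
python3 -m inch '[{"dx":0,"dy":0,"dz":0,"rx":0,"ry":0,"rz":0},{"dx":0,"dy":0,"dz":0,"rx":0,"ry":0,"rz":0},{"dx":0,"dy":0,"dz":0,"rx":0,"ry":0,"rz":0}]' -0.25 >/dev/null
python3 -m inch '[{"dx":0,"dy":0,"dz":-0.03,"rx":0,"ry":0,"rz":0},{"dx":0,"dy":0,"dz":-0.07,"rx":0,"ry":0,"rz":0},{"dx":0,"dy":0,"dz":-0.07,"rx":0,"ry":0,"rz":0},{"dx":0,"dy":0,"dz":-0.07,"rx":0,"ry":0,"rz":0}]' >/dev/null
python3 -c "from h import *; where(); goal(-65,80,105,.17)"
```

```text
t 9.35 bed mm [ 66.3 -80.2 107.7] turn 0.792 tilt [-0.002  0.002 -1.   ] F [ 0.1 -0.1 -0.7] w 0.374 grip 0.0 j6 -0.82
d [0.2578 0.0239 0.0029] r [ 0.0008  0.0017 -0.4144]
```

```bash
python3 -m inch '[{"dx":0.05,"dy":0.005,"dz":0,"rx":0,"ry":0,"rz":-0.08},{"dx":0.1,"dy":0.01,"dz":0,"rx":0,"ry":0,"rz":-0.17},{"dx":0.15,"dy":0.014,"dz":0,"rx":0,"ry":0,"rz":-0.25},{"dx":0.2,"dy":0.019,"dz":0,"rx":0,"ry":0,"rz":-0.34},{"dx":0.258,"dy":0.024,"dz":0.003,"rx":0,"ry":0,"rz":-0.414}]' >/dev/null
python3 -m inch '[{"dx":0,"dy":0,"dz":0,"rx":0,"ry":0,"rz":0},{"dx":0,"dy":0,"dz":0,"rx":0,"ry":0,"rz":0},{"dx":0,"dy":0,"dz":0,"rx":0,"ry":0,"rz":0}]' >/dev/null
python3 -c "from h import *; where(); goal(-65,80,50,.17)"
```

```text
t 10.15 bed mm [-65.9  79.7 103.5] turn 0.172 tilt [ 0.001 -0.001 -1.   ] F [ 0.1 -0.3 -0.1] w 0.375 grip 0.0 j6 -1.12
d [-0.001   0.0006  0.0668] r [-0.0004 -0.0004 -0.0012]
```

```bash
python3 -m inch '[{"dx":-0.001,"dy":0,"dz":0.03,"rx":0,"ry":0,"rz":0},{"dx":-0.001,"dy":0,"dz":0.06,"rx":0,"ry":0,"rz":0},{"dx":-0.001,"dy":0,"dz":0.067,"rx":0,"ry":0,"rz":0},{"dx":-0.001,"dy":0,"dz":0.067,"rx":0,"ry":0,"rz":0}]' >/dev/null
python3 -c "from h import *; where()"
python3 -m inch '[{"dx":0,"dy":0,"dz":0,"rx":0,"ry":0,"rz":0},{"dx":0,"dy":0,"dz":0,"rx":0,"ry":0,"rz":0},{"dx":0,"dy":0,"dz":0,"rx":0,"ry":0,"rz":0},{"dx":0,"dy":0,"dz":0,"rx":0,"ry":0,"rz":0}]' -1 >/dev/null
python3 -c "from h import *; where()"
```

```text
t 10.55 bed mm [-65.6  79.   49.3] turn 0.173 tilt [ 0.003 -0.001 -1.   ] F [0.3 0.1 0.7] w 0.373 grip 0.0 j6 -1.12
t 10.95 bed mm [-63.9  80.5  52.1] turn 0.171 tilt [-0.003  0.001 -1.   ] F [ 1.  -0.2  4.2] w 0.093 grip 61.2 j6 -1.12
```

Centred well. I'll turn it to about 0.79.

```bash
python3 -m inch '[{"dx":0,"dy":0,"dz":0,"rx":0,"ry":0,"rz":0.08},{"dx":0,"dy":0,"dz":0,"rx":0,"ry":0,"rz":0.16},{"dx":0,"dy":0,"dz":0,"rx":0,"ry":0,"rz":0.24},{"dx":0,"dy":0,"dz":0,"rx":0,"ry":0,"rz":0.33},{"dx":0,"dy":0,"dz":0,"rx":0,"ry":0,"rz":0.412}]' >/dev/null
python3 -m inch '[{"dx":0,"dy":0,"dz":0,"rx":0,"ry":0,"rz":0},{"dx":0,"dy":0,"dz":0,"rx":0,"ry":0,"rz":0}]' >/dev/null
python3 -c "from h import *; where()"
python3 -m inch '[{"dx":0,"dy":0,"dz":0,"rx":0,"ry":0,"rz":0},{"dx":0,"dy":0,"dz":0,"rx":0,"ry":0,"rz":0},{"dx":0,"dy":0,"dz":0,"rx":0,"ry":0,"rz":0}]' -0.25 >/dev/null
python3 -m inch '[{"dx":0,"dy":0,"dz":-0.03,"rx":0,"ry":0,"rz":0},{"dx":0,"dy":0,"dz":-0.07,"rx":0,"ry":0,"rz":0},{"dx":0,"dy":0,"dz":-0.07,"rx":0,"ry":0,"rz":0},{"dx":0,"dy":0,"dz":-0.07,"rx":0,"ry":0,"rz":0}]' >/dev/null
python3 -c "from h import *; where(); goal(-65,-80,105,.11)"
```

```text
t 11.65 bed mm [-64.4  79.5  52. ] turn 0.789 tilt [-0.002 -0.    -1.   ] F [-2.  -2.9  6.8] w 0.098 grip 61.6 j6 -0.5
t 12.35 bed mm [-64.8  80.4 107.1] turn 0.789 tilt [-0.001  0.002 -1.   ] F [ 0.8  0.9 -0.6] w 0.377 grip 0.0 j6 -0.5
d [-0.142  -0.1415  0.0026] r [ 0.0008  0.0008 -0.4524]
```

```bash
python3 -m inch '[{"dx":-0.028,"dy":-0.028,"dz":0,"rx":0,"ry":0,"rz":-0.09},{"dx":-0.057,"dy":-0.057,"dz":0,"rx":0,"ry":0,"rz":-0.18},{"dx":-0.085,"dy":-0.085,"dz":0,"rx":0,"ry":0,"rz":-0.27},{"dx":-0.114,"dy":-0.114,"dz":0,"rx":0,"ry":0,"rz":-0.36},{"dx":-0.142,"dy":-0.142,"dz":0.003,"rx":0,"ry":0,"rz":-0.452}]' >/dev/null
python3 -m inch '[{"dx":0,"dy":0,"dz":0,"rx":0,"ry":0,"rz":0},{"dx":0,"dy":0,"dz":0,"rx":0,"ry":0,"rz":0},{"dx":0,"dy":0,"dz":0,"rx":0,"ry":0,"rz":0}]' >/dev/null
python3 -c "from h import *; where(); goal(-65,-80,50,.11)"
```

```text
t 13.15 bed mm [-66.3 -79.9 103.2] turn 0.111 tilt [ 0.002  0.    -1.   ] F [-0.1  0.6  0.7] w 0.378 grip 0.0 j6 -1.52
d [-0.0018 -0.      0.0665] r [ 0.0002 -0.0011 -0.0008]
```

```bash
python3 -m inch '[{"dx":-0.001,"dy":0,"dz":0.03,"rx":0,"ry":0,"rz":0},{"dx":-0.001,"dy":0,"dz":0.06,"rx":0,"ry":0,"rz":0},{"dx":-0.001,"dy":0,"dz":0.067,"rx":0,"ry":0,"rz":0},{"dx":-0.001,"dy":0,"dz":0.067,"rx":0,"ry":0,"rz":0}]' >/dev/null
python3 -c "from h import *; where()"
python3 -m inch '[{"dx":0,"dy":0,"dz":0,"rx":0,"ry":0,"rz":0},{"dx":0,"dy":0,"dz":0,"rx":0,"ry":0,"rz":0},{"dx":0,"dy":0,"dz":0,"rx":0,"ry":0,"rz":0},{"dx":0,"dy":0,"dz":0,"rx":0,"ry":0,"rz":0}]' -1 >/dev/null
python3 -c "from h import *; where()"
```

```text
t 13.55 bed mm [-66.1 -79.8  49.3] turn 0.11 tilt [ 0.003 -0.    -1.   ] F [ 0.  -0.2  0.2] w 0.377 grip 0.0 j6 -1.52
t 13.95 bed mm [-63.9 -79.6  52. ] turn 0.111 tilt [-0.002  0.003 -1.   ] F [1.7 5.7 2.2] w 0.101 grip 60.6 j6 -1.52
```

```bash
python3 -m inch '[{"dx":0,"dy":0.001,"dz":0,"rx":0,"ry":0,"rz":0.09},{"dx":0,"dy":0.002,"dz":0,"rx":0,"ry":0,"rz":0.18},{"dx":0,"dy":0.002,"dz":0,"rx":0,"ry":0,"rz":0.27},{"dx":0,"dy":0.002,"dz":0,"rx":0,"ry":0,"rz":0.36},{"dx":0,"dy":0.002,"dz":0,"rx":0,"ry":0,"rz":0.452}]' >/dev/null
python3 -m inch '[{"dx":0,"dy":0,"dz":0,"rx":0,"ry":0,"rz":0},{"dx":0,"dy":0,"dz":0,"rx":0,"ry":0,"rz":0}]' >/dev/null
python3 -c "from h import *; where()"
python3 -m inch '[{"dx":0,"dy":0,"dz":0,"rx":0,"ry":0,"rz":0},{"dx":0,"dy":0,"dz":0,"rx":0,"ry":0,"rz":0},{"dx":0,"dy":0,"dz":0,"rx":0,"ry":0,"rz":0}]' -0.25 >/dev/null
python3 -m inch '[{"dx":0,"dy":0,"dz":-0.03,"rx":0,"ry":0,"rz":0},{"dx":0,"dy":0,"dz":-0.07,"rx":0,"ry":0,"rz":0},{"dx":0,"dy":0,"dz":-0.07,"rx":0,"ry":0,"rz":0},{"dx":0,"dy":0,"dz":-0.07,"rx":0,"ry":0,"rz":0}]' >/dev/null
python3 -c "from h import *; where(); goal(65,80,105,.17)"
```

```text
t 14.65 bed mm [-64.5 -80.6  52. ] turn 0.789 tilt [-0.003 -0.003 -1.   ] F [-5.1 -2.9  5.5] w 0.099 grip 61.0 j6 -0.84
t 15.35 bed mm [-64.1 -79.  107.4] turn 0.789 tilt [-0.002  0.002 -1.   ] F [ 0.6 -0.4  0.9] w 0.376 grip 0.0 j6 -0.84
d [0.0273 0.2545 0.0033] r [ 0.0006  0.0014 -0.4125]
```

```bash
python3 -m inch '[{"dx":0.005,"dy":0.05,"dz":0,"rx":0,"ry":0,"rz":-0.08},{"dx":0.011,"dy":0.1,"dz":0,"rx":0,"ry":0,"rz":-0.17},{"dx":0.016,"dy":0.15,"dz":0,"rx":0,"ry":0,"rz":-0.25},{"dx":0.022,"dy":0.2,"dz":0,"rx":0,"ry":0,"rz":-0.34},{"dx":0.027,"dy":0.255,"dz":0.003,"rx":0,"ry":0,"rz":-0.412}]' >/dev/null
python3 -m inch '[{"dx":0,"dy":0,"dz":0,"rx":0,"ry":0,"rz":0},{"dx":0,"dy":0,"dz":0,"rx":0,"ry":0,"rz":0},{"dx":0,"dy":0,"dz":0,"rx":0,"ry":0,"rz":0}]' >/dev/null
python3 -c "from h import *; where(); goal(65,80,50,.17)"
```

```text
t 16.15 bed mm [ 63.5  79.3 102.8] turn 0.172 tilt [ 0.002 -0.001 -1.   ] F [-0.9  0.1  0.5] w 0.376 grip 0.0 j6 -1.18
d [-0.0019  0.0012  0.066 ] r [-0.0008 -0.0015 -0.0011]
```

```bash
python3 -m inch '[{"dx":-0.001,"dy":0.001,"dz":0.03,"rx":0,"ry":0,"rz":0},{"dx":-0.001,"dy":0.001,"dz":0.06,"rx":0,"ry":0,"rz":0},{"dx":-0.001,"dy":0.001,"dz":0.066,"rx":0,"ry":0,"rz":0},{"dx":-0.001,"dy":0.001,"dz":0.066,"rx":0,"ry":0,"rz":0}]' >/dev/null
python3 -c "from h import *; where()"
python3 -m inch '[{"dx":0,"dy":0,"dz":0,"rx":0,"ry":0,"rz":0},{"dx":0,"dy":0,"dz":0,"rx":0,"ry":0,"rz":0},{"dx":0,"dy":0,"dz":0,"rx":0,"ry":0,"rz":0},{"dx":0,"dy":0,"dz":0,"rx":0,"ry":0,"rz":0}]' -1 >/dev/null
python3 -c "from h import *; where()"
```

```text
t 16.55 bed mm [64.3 79.7 50.4] turn 0.172 tilt [ 0.002 -0.001 -1.   ] F [ 0.3 -0.3 -0.4] w 0.372 grip 0.0 j6 -1.17
t 16.95 bed mm [66.6 80.4 53.3] turn 0.171 tilt [-0.002 -0.    -1.   ] F [-3.3 -2.1  6.1] w 0.095 grip 60.7 j6 -1.17
```

```bash
python3 -m inch '[{"dx":0,"dy":0,"dz":0,"rx":0,"ry":0,"rz":0.08},{"dx":0,"dy":0,"dz":0,"rx":0,"ry":0,"rz":0.16},{"dx":0,"dy":0,"dz":0,"rx":0,"ry":0,"rz":0.24},{"dx":0,"dy":0,"dz":0,"rx":0,"ry":0,"rz":0.33},{"dx":0,"dy":0,"dz":0,"rx":0,"ry":0,"rz":0.412}]' >/dev/null
python3 -m inch '[{"dx":0,"dy":0,"dz":0,"rx":0,"ry":0,"rz":0},{"dx":0,"dy":0,"dz":0,"rx":0,"ry":0,"rz":0}]' >/dev/null
python3 -c "from h import *; where()"
python3 -m inch '[{"dx":0,"dy":0,"dz":0,"rx":0,"ry":0,"rz":0},{"dx":0,"dy":0,"dz":0,"rx":0,"ry":0,"rz":0},{"dx":0,"dy":0,"dz":0,"rx":0,"ry":0,"rz":0}]' -0.25 >/dev/null
python3 -m inch '[{"dx":0,"dy":0,"dz":-0.03,"rx":0,"ry":0,"rz":0},{"dx":0,"dy":0,"dz":-0.07,"rx":0,"ry":0,"rz":0},{"dx":0,"dy":0,"dz":-0.07,"rx":0,"ry":0,"rz":0},{"dx":0,"dy":0,"dz":-0.07,"rx":0,"ry":0,"rz":0}]' >/dev/null
python3 -c "from h import *; where(); goal(-65,80,105,.79); goal(65,-80,105,.79)
im=optics.grab_frame('side')[:,:,::-1][160:285,240:365]; cv2.imwrite('pics/s5.png',cv2.resize(im,None,fx=4.8,fy=4.8,interpolation=2))"
```

```text
t 17.65 bed mm [66.  79.2 53.2] turn 0.789 tilt [-0.002 -0.002 -1.   ] F [-7.3 -6.3  9.3] w 0.094 grip 61.0 j6 -0.56
t 18.35 bed mm [ 66.4  81.2 108.4] turn 0.789 tilt [-0.001  0.002 -1.   ] F [-0.3  0.8 -0.2] w 0.375 grip 0.0 j6 -0.56
d [ 0.1148 -0.1175  0.0039] r [0.0015 0.0008 0.001 ]
d [-0.1416 -0.1432  0.0041] r [0.0015 0.0008 0.001 ]
```

View pics/s5.png

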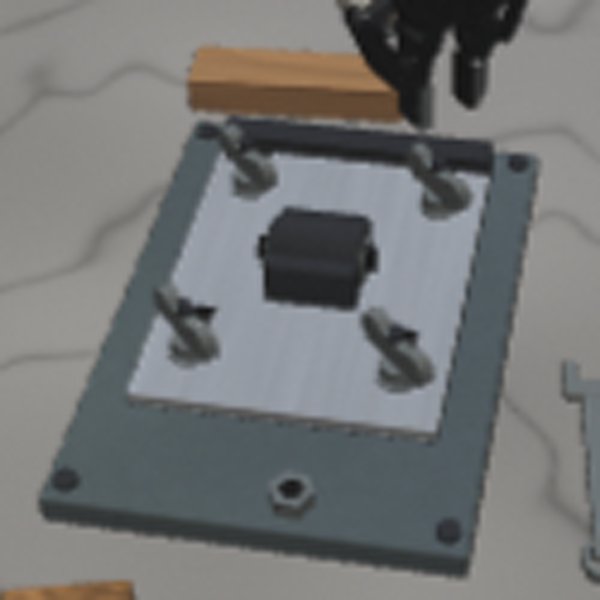

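All four nuts stand at about 45° clockwise and the plate is at the bar. On to the second pass, starting with nl and then fr.

```bash
python3 -m inch '[{"dx":0.04,"dy":-0.04,"dz":0,"rx":0,"ry":0,"rz":0},{"dx":0.08,"dy":-0.08,"dz":0,"rx":0,"ry":0,"rz":0},{"dx":0.115,"dy":-0.1175,"dz":0.003,"rx":0,"ry":0,"rz":0},{"dx":0.115,"dy":-0.1175,"dz":0.003,"rx":0,"ry":0,"rz":0},{"dx":0.115,"dy":-0.1175,"dz":0.003,"rx":0,"ry":0,"rz":0}]' >/dev/null
python3 -m inch '[{"dx":0,"dy":0,"dz":0.03,"rx":0,"ry":0,"rz":0},{"dx":0,"dy":0,"dz":0.06,"rx":0,"ry":0,"rz":0},{"dx":0,"dy":0,"dz":0.066,"rx":0,"ry":0,"rz":0},{"dx":0,"dy":0,"dz":0.066,"rx":0,"ry":0,"rz":0}]' >/dev/null
python3 -c "from h import *; where()"
python3 -m inch '[{"dx":0,"dy":0,"dz":0,"rx":0,"ry":0,"rz":0},{"dx":0,"dy":0,"dz":0,"rx":0,"ry":0,"rz":0},{"dx":0,"dy":0,"dz":0,"rx":0,"ry":0,"rz":0},{"dx":0,"dy":0,"dz":0,"rx":0,"ry":0,"rz":0}]' -1 >/dev/null
python3 -c "from h import *; where()"
```

```text
t 19.3 bed mm [-65.7  79.5  51.2] turn 0.789 tilt [ 0.001 -0.002 -1.   ] F [ 1.  -0.2  0.1] w 0.377 grip 0.0 j6 -0.5
t 19.7 bed mm [-64.7  79.8  53.7] turn 0.789 tilt [-0.002  0.002 -1.   ] F [-1.3 -1.5  5.5] w 0.091 grip 60.0 j6 -0.5
```

```bash
python3 -m inch '[{"dx":0,"dy":0,"dz":0,"rx":0,"ry":0,"rz":0.09},{"dx":0,"dy":0,"dz":0,"rx":0,"ry":0,"rz":0.18},{"dx":0,"dy":0,"dz":0,"rx":0,"ry":0,"rz":0.27},{"dx":0,"dy":0,"dz":0,"rx":0,"ry":0,"rz":0.36},{"dx":0,"dy":0,"dz":0,"rx":0,"ry":0,"rz":0.45}]' >/dev/null
python3 -c "from h import *; where(); print(state()['ft_torque'].round(2))"
python3 -m inch '[{"dx":0,"dy":0,"dz":0,"rx":0,"ry":0,"rz":0.05},{"dx":0,"dy":0,"dz":0,"rx":0,"ry":0,"rz":0.07},{"dx":0,"dy":0,"dz":0,"rx":0,"ry":0,"rz":0.08},{"dx":0,"dy":0,"dz":0,"rx":0,"ry":0,"rz":0.08}]' >/dev/null
python3 -c "from h import *; where(); print(state()['ft_torque'].round(2))"
```

```text
t 20.2 bed mm [-65.5  79.4  53.7] turn 1.468 tilt [-0.001  0.    -1.   ] F [-5.1 -2.3  9.7] w 0.094 grip 60.5 j6 0.18
[-0.51  0.85  0.15]
t 20.6 bed mm [-65.7  79.4  53.6] turn 1.583 tilt [-0.001 -0.    -1.   ] F [-5.6 -2.7  9.7] w 0.093 grip 60.6 j6 0.3
[-0.51  0.92  0.28]
```

```bash
python3 -m inch '[{"dx":0,"dy":0,"dz":0,"rx":0,"ry":0,"rz":0.01},{"dx":0,"dy":0,"dz":0,"rx":0,"ry":0,"rz":0.02},{"dx":0,"dy":0,"dz":0,"rx":0,"ry":0,"rz":0.02}]' >/dev/null
python3 -c "from h import *; where(); print(state()['ft_torque'].round(2))"
```

```text
t 20.9 bed mm [-65.7  79.4  53.6] turn 1.611 tilt [-0.002  0.    -1.   ] F [-5.6 -2.3  9.4] w 0.093 grip 62.5 j6 0.32
[-0.48  0.9   0.82]
```

```bash
python3 -m inch '[{"dx":0,"dy":0,"dz":0,"rx":0,"ry":0,"rz":-0.015},{"dx":0,"dy":0,"dz":0,"rx":0,"ry":0,"rz":-0.015},{"dx":0,"dy":0,"dz":0,"rx":0,"ry":0,"rz":-0.015},{"dx":0,"dy":0,"dz":0,"rx":0,"ry":0,"rz":-0.015}]' -0.25 >/dev/null
python3 -m inch '[{"dx":0,"dy":0,"dz":-0.03,"rx":0,"ry":0,"rz":0},{"dx":0,"dy":0,"dz":-0.07,"rx":0,"ry":0,"rz":0},{"dx":0,"dy":0,"dz":-0.07,"rx":0,"ry":0,"rz":0},{"dx":0,"dy":0,"dz":-0.07,"rx":0,"ry":0,"rz":0}]' >/dev/null
python3 -c "from h import *; where(); goal(65,-80,105,.79)"
```

```text
t 21.7 bed mm [-65.2  79.9 108.9] turn 1.591 tilt [ 0.001  0.002 -1.   ] F [ 0.4 -0.2  0.3] w 0.371 grip 0.0 j6 0.3
d [-0.1965  0.1669  0.005 ] r [ 1.400e-03  1.000e-04 -5.343e-01]
```

```bash
python3 -m inch '[{"dx":-0.04,"dy":0.034,"dz":0,"rx":0,"ry":0,"rz":-0.1},{"dx":-0.08,"dy":0.068,"dz":0,"rx":0,"ry":0,"rz":-0.2},{"dx":-0.12,"dy":0.102,"dz":0,"rx":0,"ry":0,"rz":-0.3},{"dx":-0.16,"dy":0.136,"dz":0,"rx":0,"ry":0,"rz":-0.4},{"dx":-0.1965,"dy":0.167,"dz":0.003,"rx":0,"ry":0,"rz":-0.5}]' >/dev/null
python3 -m inch '[{"dx":0,"dy":0,"dz":0,"rx":0,"ry":0,"rz":-0.035},{"dx":0,"dy":0,"dz":0,"rx":0,"ry":0,"rz":-0.035},{"dx":0,"dy":0,"dz":0,"rx":0,"ry":0,"rz":-0.035}]' >/dev/null
python3 -c "from h import *; where(); goal(65,-80,50,.79)"
```

```text
t 22.5 bed mm [ 63.3 -80.  104.1] turn 0.797 tilt [ 0.002 -0.002 -1.   ] F [-0.1 -0.5 -0. ] w 0.377 grip 0.0 j6 -0.82
d [-0.0017  0.0016  0.0676] r [-0.0012 -0.0015 -0.0049]
```

```bash
python3 -m inch '[{"dx":-0.001,"dy":0.001,"dz":0.03,"rx":0,"ry":0,"rz":-0.004},{"dx":-0.001,"dy":0.001,"dz":0.06,"rx":0,"ry":0,"rz":-0.004},{"dx":-0.001,"dy":0.001,"dz":0.066,"rx":0,"ry":0,"rz":-0.004},{"dx":-0.001,"dy":0.001,"dz":0.066,"rx":0,"ry":0,"rz":-0.004}]' >/dev/null
python3 -m inch '[{"dx":0,"dy":0,"dz":0,"rx":0,"ry":0,"rz":0},{"dx":0,"dy":0,"dz":0,"rx":0,"ry":0,"rz":0},{"dx":0,"dy":0,"dz":0,"rx":0,"ry":0,"rz":0},{"dx":0,"dy":0,"dz":0,"rx":0,"ry":0,"rz":0}]' -1 >/dev/null
python3 -c "from h import *; where()"
```

```text
t 23.3 bed mm [ 65.7 -80.7  54.5] turn 0.79 tilt [-0.001 -0.001 -1.   ] F [-5.3 -0.5  4.5] w 0.092 grip 59.5 j6 -0.83
```

```bash
python3 -m inch '[{"dx":0,"dy":0,"dz":0,"rx":0,"ry":0,"rz":0.09},{"dx":0,"dy":0,"dz":0,"rx":0,"ry":0,"rz":0.18},{"dx":0,"dy":0,"dz":0,"rx":0,"ry":0,"rz":0.27},{"dx":0,"dy":0,"dz":0,"rx":0,"ry":0,"rz":0.36},{"dx":0,"dy":0,"dz":0,"rx":0,"ry":0,"rz":0.45}]' >/dev/null
python3 -m inch '[{"dx":0,"dy":0,"dz":0,"rx":0,"ry":0,"rz":0.05},{"dx":0,"dy":0,"dz":0,"rx":0,"ry":0,"rz":0.07},{"dx":0,"dy":0,"dz":0,"rx":0,"ry":0,"rz":0.09},{"dx":0,"dy":0,"dz":0,"rx":0,"ry":0,"rz":0.1},{"dx":0,"dy":0,"dz":0,"rx":0,"ry":0,"rz":0.1}]' >/dev/null
python3 -c "from h import *; where(); print(state()['ft_torque'].round(2))"
```

```text
t 24.3 bed mm [ 64.3 -81.3  54.5] turn 1.612 tilt [-0.003 -0.004 -1.   ] F [-9.8 -1.5  8.4] w 0.092 grip 62.0 j6 -0.0
[-0.3   1.77  0.82]
```

At the stop, with the same 0.82 N m as nl. Next nr.

```bash
python3 -m inch '[{"dx":0,"dy":0,"dz":0,"rx":0,"ry":0,"rz":-0.015},{"dx":0,"dy":0,"dz":0,"rx":0,"ry":0,"rz":-0.015},{"dx":0,"dy":0,"dz":0,"rx":0,"ry":0,"rz":-0.015},{"dx":0,"dy":0,"dz":0,"rx":0,"ry":0,"rz":-0.015}]' -0.25 >/dev/null
python3 -m inch '[{"dx":0,"dy":0,"dz":-0.03,"rx":0,"ry":0,"rz":0},{"dx":0,"dy":0,"dz":-0.07,"rx":0,"ry":0,"rz":0},{"dx":0,"dy":0,"dz":-0.07,"rx":0,"ry":0,"rz":0},{"dx":0,"dy":0,"dz":-0.07,"rx":0,"ry":0,"rz":0}]' >/dev/null
python3 -c "from h import *; where(); goal(-65,-80,105,.79)"
```

```text
t 25.1 bed mm [ 66.4 -80.1 110. ] turn 1.593 tilt [ 0.     0.002 -1.   ] F [-0.2  0.6  0.3] w 0.375 grip 0.0 j6 -0.02
d [-0.0034 -0.1643  0.0059] r [ 0.0016  0.0006 -0.5351]
```

```bash
python3 -m inch '[{"dx":-0.001,"dy":-0.033,"dz":0,"rx":0,"ry":0,"rz":-0.1},{"dx":-0.001,"dy":-0.066,"dz":0,"rx":0,"ry":0,"rz":-0.2},{"dx":-0.002,"dy":-0.1,"dz":0,"rx":0,"ry":0,"rz":-0.3},{"dx":-0.003,"dy":-0.133,"dz":0,"rx":0,"ry":0,"rz":-0.4},{"dx":-0.003,"dy":-0.164,"dz":0.004,"rx":0,"ry":0,"rz":-0.5}]' >/dev/null
python3 -m inch '[{"dx":0,"dy":0,"dz":0,"rx":0,"ry":0,"rz":-0.035},{"dx":0,"dy":0,"dz":0,"rx":0,"ry":0,"rz":-0.035},{"dx":0,"dy":0,"dz":0,"rx":0,"ry":0,"rz":-0.035}]' >/dev/null
python3 -c "from h import *; where(); goal(-65,-80,50,.79)"
```

```text
t 25.9 bed mm [-66.  -79.7 104.9] turn 0.792 tilt [ 0.001 -0.001 -1.   ] F [0.9 0.3 0. ] w 0.373 grip 0.0 j6 -0.84
d [-0.0012  0.0006  0.0686] r [-0.0006 -0.0007 -0.001 ]
```

```bash
python3 -m inch '[{"dx":-0.001,"dy":0.001,"dz":0.03,"rx":0,"ry":0,"rz":0},{"dx":-0.001,"dy":0.001,"dz":0.06,"rx":0,"ry":0,"rz":0},{"dx":-0.001,"dy":0.001,"dz":0.068,"rx":0,"ry":0,"rz":0},{"dx":-0.001,"dy":0.001,"dz":0.068,"rx":0,"ry":0,"rz":0}]' >/dev/null
python3 -m inch '[{"dx":0,"dy":0,"dz":0,"rx":0,"ry":0,"rz":0},{"dx":0,"dy":0,"dz":0,"rx":0,"ry":0,"rz":0},{"dx":0,"dy":0,"dz":0,"rx":0,"ry":0,"rz":0},{"dx":0,"dy":0,"dz":0,"rx":0,"ry":0,"rz":0}]' -1 >/dev/null
python3 -c "from h import *; where()"
```

```text
t 26.7 bed mm [-64.3 -80.6  52.7] turn 0.79 tilt [-0.001 -0.002 -1.   ] F [-3.6 -2.3  3.2] w 0.095 grip 59.4 j6 -0.84
```

```bash
python3 -m inch '[{"dx":0,"dy":0,"dz":0,"rx":0,"ry":0,"rz":0.09},{"dx":0,"dy":0,"dz":0,"rx":0,"ry":0,"rz":0.18},{"dx":0,"dy":0,"dz":0,"rx":0,"ry":0,"rz":0.27},{"dx":0,"dy":0,"dz":0,"rx":0,"ry":0,"rz":0.36},{"dx":0,"dy":0,"dz":0,"rx":0,"ry":0,"rz":0.45}]' >/dev/null
python3 -m inch '[{"dx":0,"dy":0,"dz":0,"rx":0,"ry":0,"rz":0.05},{"dx":0,"dy":0,"dz":0,"rx":0,"ry":0,"rz":0.07},{"dx":0,"dy":0,"dz":0,"rx":0,"ry":0,"rz":0.09},{"dx":0,"dy":0,"dz":0,"rx":0,"ry":0,"rz":0.1},{"dx":0,"dy":0,"dz":0,"rx":0,"ry":0,"rz":0.1}]' >/dev/null
python3 -c "from h import *; where(); print(state()['ft_torque'].round(2))"
python3 -m inch '[{"dx":0,"dy":0,"dz":0,"rx":0,"ry":0,"rz":-0.015},{"dx":0,"dy":0,"dz":0,"rx":0,"ry":0,"rz":-0.015},{"dx":0,"dy":0,"dz":0,"rx":0,"ry":0,"rz":-0.015},{"dx":0,"dy":0,"dz":0,"rx":0,"ry":0,"rz":-0.015}]' -0.25 >/dev/null
python3 -m inch '[{"dx":0,"dy":0,"dz":-0.03,"rx":0,"ry":0,"rz":0},{"dx":0,"dy":0,"dz":-0.07,"rx":0,"ry":0,"rz":0},{"dx":0,"dy":0,"dz":-0.07,"rx":0,"ry":0,"rz":0},{"dx":0,"dy":0,"dz":-0.07,"rx":0,"ry":0,"rz":0}]' >/dev/null
python3 -c "from h import *; where(); goal(65,80,105,.79)"
```

```text
t 27.7 bed mm [-65.7 -81.2  52.7] turn 1.612 tilt [-0.005 -0.004 -1.   ] F [-10.4  -3.4   8. ] w 0.094 grip 62.7 j6 -0.01
[-0.64  1.78  0.91]
t 28.5 bed mm [-63.7 -79.7 108.3] turn 1.593 tilt [-0.     0.002 -1.   ] F [-0.   0.5  0.9] w 0.373 grip 0.0 j6 -0.03
d [0.2031 0.1564 0.0044] r [ 0.0015  0.0006 -0.5352]
```

```bash
python3 -m inch '[{"dx":0.04,"dy":0.031,"dz":0,"rx":0,"ry":0,"rz":-0.1},{"dx":0.08,"dy":0.062,"dz":0,"rx":0,"ry":0,"rz":-0.2},{"dx":0.12,"dy":0.093,"dz":0,"rx":0,"ry":0,"rz":-0.3},{"dx":0.16,"dy":0.124,"dz":0,"rx":0,"ry":0,"rz":-0.4},{"dx":0.203,"dy":0.1565,"dz":0.003,"rx":0,"ry":0,"rz":-0.5}]' >/dev/null
python3 -m inch '[{"dx":0,"dy":0,"dz":0,"rx":0,"ry":0,"rz":-0.035},{"dx":0,"dy":0,"dz":0,"rx":0,"ry":0,"rz":-0.035},{"dx":0,"dy":0,"dz":0,"rx":0,"ry":0,"rz":-0.035}]' >/dev/null
python3 -c "from h import *; where(); goal(65,80,50,.79)"
```

```text
t 29.3 bed mm [ 63.2  79.6 103.3] turn 0.792 tilt [ 0.001 -0.002 -1.   ] F [ 0.3 -0.9  0.5] w 0.375 grip 0.0 j6 -0.55
d [-0.0013  0.0022  0.0666] r [-0.0016 -0.0009 -0.001 ]
```

```bash
python3 -m inch '[{"dx":-0.001,"dy":0.001,"dz":0.03,"rx":0,"ry":0,"rz":0},{"dx":-0.001,"dy":0.001,"dz":0.06,"rx":0,"ry":0,"rz":0},{"dx":-0.001,"dy":0.001,"dz":0.067,"rx":0,"ry":0,"rz":0},{"dx":-0.001,"dy":0.001,"dz":0.067,"rx":0,"ry":0,"rz":0}]' >/dev/null
python3 -m inch '[{"dx":0,"dy":0,"dz":0,"rx":0,"ry":0,"rz":0},{"dx":0,"dy":0,"dz":0,"rx":0,"ry":0,"rz":0},{"dx":0,"dy":0,"dz":0,"rx":0,"ry":0,"rz":0},{"dx":0,"dy":0,"dz":0,"rx":0,"ry":0,"rz":0}]' -1 >/dev/null
python3 -c "from h import *; where()"
```

```text
t 30.1 bed mm [65.8 79.4 53.1] turn 0.79 tilt [-0.001 -0.    -1.   ] F [-4.8 -2.2  5.6] w 0.096 grip 59.8 j6 -0.56
```

```bash
python3 -m inch '[{"dx":0,"dy":0,"dz":0,"rx":0,"ry":0,"rz":0.09},{"dx":0,"dy":0,"dz":0,"rx":0,"ry":0,"rz":0.18},{"dx":0,"dy":0,"dz":0,"rx":0,"ry":0,"rz":0.27},{"dx":0,"dy":0,"dz":0,"rx":0,"ry":0,"rz":0.36},{"dx":0,"dy":0,"dz":0,"rx":0,"ry":0,"rz":0.45}]' >/dev/null
python3 -m inch '[{"dx":0,"dy":0,"dz":0,"rx":0,"ry":0,"rz":0.05},{"dx":0,"dy":0,"dz":0,"rx":0,"ry":0,"rz":0.07},{"dx":0,"dy":0,"dz":0,"rx":0,"ry":0,"rz":0.09},{"dx":0,"dy":0,"dz":0,"rx":0,"ry":0,"rz":0.1},{"dx":0,"dy":0,"dz":0,"rx":0,"ry":0,"rz":0.1}]' >/dev/null
python3 -c "from h import *; where(); print(state()['ft_torque'].round(2))"
python3 -m inch '[{"dx":0,"dy":0,"dz":0,"rx":0,"ry":0,"rz":-0.015},{"dx":0,"dy":0,"dz":0,"rx":0,"ry":0,"rz":-0.015},{"dx":0,"dy":0,"dz":0,"rx":0,"ry":0,"rz":-0.015},{"dx":0,"dy":0,"dz":0,"rx":0,"ry":0,"rz":-0.015}]' -0.25 >/dev/null
python3 -m inch '[{"dx":0,"dy":0,"dz":-0.03,"rx":0,"ry":0,"rz":0},{"dx":0,"dy":0,"dz":-0.09,"rx":0,"ry":0,"rz":0},{"dx":0,"dy":0,"dz":-0.15,"rx":0,"ry":0,"rz":0},{"dx":0,"dy":0,"dz":-0.2,"rx":0,"ry":0,"rz":0},{"dx":0,"dy":0,"dz":-0.2,"rx":0,"ry":0,"rz":0}]' >/dev/null
python3 -c "from h import *; where(); goal(-100,300,230,.79)"
```

```text
t 31.1 bed mm [64.4 78.8 53.1] turn 1.612 tilt [-0.004 -0.003 -1.   ] F [-10.   -3.4   9.4] w 0.096 grip 62.9 j6 0.27
[-0.67  1.75  0.93]
t 32.0 bed mm [ 69.4  81.  220.3] turn 1.593 tilt [ 0.004  0.014 -1.   ] F [ 1.1 -0.2  0.3] w 0.376 grip 0.0 j6 0.25
d [ 0.2691 -0.2176 -0.0141] r [ 0.01    0.0014 -0.5352]
```

Moving aside to the left (above the mug's height) for a clear look.

```bash
python3 -m inch '[{"dx":0.05,"dy":-0.04,"dz":0,"rx":0,"ry":0,"rz":0},{"dx":0.1,"dy":-0.08,"dz":0,"rx":0,"ry":0,"rz":0},{"dx":0.15,"dy":-0.12,"dz":0,"rx":0,"ry":0,"rz":0},{"dx":0.2,"dy":-0.16,"dz":0,"rx":0,"ry":0,"rz":0},{"dx":0.25,"dy":-0.2,"dz":0,"rx":0,"ry":0,"rz":0}]' >/dev/null
python3 -m inch '[{"dx":0.05,"dy":-0.04,"dz":0,"rx":0,"ry":0,"rz":0},{"dx":0.1,"dy":-0.08,"dz":0,"rx":0,"ry":0,"rz":0},{"dx":0.15,"dy":-0.12,"dz":0,"rx":0,"ry":0,"rz":0},{"dx":0.15,"dy":-0.12,"dz":0,"rx":0,"ry":0,"rz":0},{"dx":0.15,"dy":-0.12,"dz":0,"rx":0,"ry":0,"rz":0}]' >/dev/null
python3 -c "
from h import *; where()
im=optics.grab_frame('top')[:,:,::-1]
g=np.array([(-.11,.15,.05),(-.11,-.15,.05),(.11,.15,.05),(.11,-.15,.05)])
H=cv2.getPerspectiveTransform(proj('top',bed2w(P,g)).astype(np.float32),np.float32([[0,580],[790,580],[0,0],[790,0]]))
cv2.imwrite('pics/r2.png',cv2.warpPerspective(im,H,(790,580),flags=2))"
```

```text
t 33.0 bed mm [-181.1  401.3  210.3] turn 1.59 tilt [-0.001 -0.001 -1.   ] F [-0.   0.5  0.3] w 0.376 grip 0.0 j6 0.91
```

View pics/r2.png

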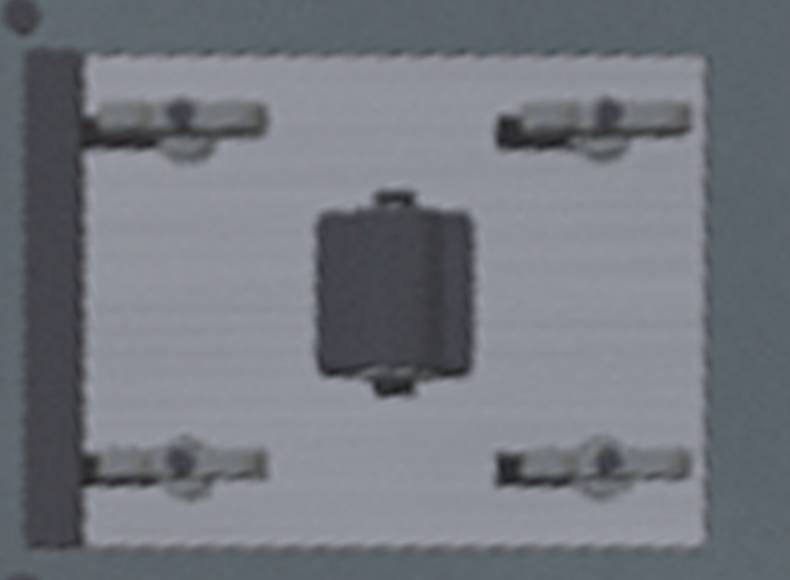

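All four wings lie along the sliding direction (rows about 118 and 463), and the plate edge at column 84 touches the bar.

```bash
python3 -c "
from plant import ticket
print(ticket.job_done())"
```

```text
the job is handed in; nothing more can be done
None
```

The plate is against its stop bar, all four wing nuts were tightened crosswise in two passes and are fully home, nothing else on the bench was touched, and the job was handed in at about 33 s.

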